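# Refit the filter cover of the bench aspirator

### The arm

A 7-joint arm with a two-finger parallel gripper is mounted at the origin on a cart in front of the work surface, level with it; the furniture and walls round the work are solid. World frame = base frame: x ahead of the robot, y to its left, z up, the work surface at z = 0. Lengths are in m, angles in rad, forces in N, time in s.
With the tool pointing down it reaches from about 0.4 to 0.85 m from the base axis. Payload 10.4 kg.
Tool frame: the origin (TCP) lies at the very end of the fingers, on their centre line; the grasp point (between the pads) lies 19 mm behind it; x points along the fingers, z is the direction in which the jaws open and shut, and the axes are right-handed (so a half turn about x gives the same grasp; the last joint's range is limited). The gripper opens to 85 mm and grips with 20 to 120 N. Pads are 22 mm wide; open, the fingers measure 114 mm over their backs; the gripper's body (76 mm by 85 mm) begins 54 mm behind the grasp point. The pads swing forward as they close: fully open they stand 13 mm farther back than shut.
Start: joints at [1.171, 0.332, -0.065, 1.46, 0.022, 1.35, -0.088], TCP at [0.23, -0.581, 0.21] pointing down, gripper open.
Joint ranges: [-2.6, 2.6], [-0.5, 2.12], [-1.47, 1.34], [0.16, 2.42], [-1.27, 4.41], [0.06, 2.06], [-2.6, 2.6]. Speed limits (rad/s): [2.22, 2.22, 2.79, 2.79, 3.14, 3.14, 3.14].

### API

Orientations are given as a unit quaternion [x, y, z, w].
In Python, from workcell import telemetry, viewer, manip, spot_in, mark_of gives the robot as it stands. The module is installed in compiled form; this text tells all that it offers.
- The arm moves only by the shell command python3 -m crank 'ROWS' [FORCE]. ROWS is JSON, a list of rows, each a list of 3 entries, a list of its own where there are three numbers: the closure, from 0 (fully open) to 1 (shut), then the shift along the world's x, y, z in cm, then the turn, a rotation vector about the world's x, y, z in rad. A call has 1 to 12 rows; each row shifts and turns the commanded pose from where the row before left it; what a row does not reach is not made up. A row lasts 1/12 s, in which the tool goes at most 41.7 mm and 7.16 degrees, less where a joint would pass 70% of its speed; a pose out of reach is approached as far as the arm can. A call with a gripper value outside its range is refused whole. The fingers move at their own pace and stop on an object; FORCE is the grip in N (left out, the last holds). Time passes only in rows, so rows that do not move let the fingers close. It gives the time, the measured TCP pose, the force and the opening at its end, in the units of the state.
- telemetry.get_obs(): the state, without advancing time (a new reading comes with each control period).
- viewer.camera(name): name is "scene" or "top" or "wrist"; returns a dict with "frame" (420x560x3 uint8, red, green, blue), "intrinsics" (3x3 intrinsics, pixels), "cam_to_world" (4x4, takes a point from camera to world coordinates). Camera axes: x right, y up, looking along -z (the intrinsics and any distortion apply to the point x, -y, -z); pixel columns grow to the right and rows downward; lengths in m; the calibration is good to about 2 mm. A picture is of the moment at which its call begins. There is no depth.
- manip.hand_in(): hands the job in, once; it reports no verdict.
Trained networks look in a picture, given as the dict that the camera call returned (one of the last four; its "shot" number tells which), for a name from the list of things; names that differ only in an ending like _2 or _b are one class to them, and where a whole thing is asked for, a point or a joint stands for the part that bears it (a point fixed in the world has none). Each returns a list of dicts, best first, with "conf" (0 to 1); they miss things now and then, are a little off and sometimes report something else, mostly with a low value. They report only what shows in the picture. A call takes as long as a camera call.
- spot_in(thing, picture): "location" ([x, y, z] in m, in the coordinates of the camera as it stood for that picture, good to about 4 mm: the middle of the surface that is visible of it).
- mark_of(thing, picture): "location" ([x, y, z] in m, in the coordinates of the camera as it stood for that picture, good to about 4 mm: a listed point, or the origin of a listed thing).
The state is a dict: "clock": time; "joint_pos": joint angles; "joint_velocities": joint speeds; "tau": joint torques, N m; "position": TCP position; "ee_rot": TCP orientation; "ft_force": force on the tool from outside, world axes, zero at the start; "torque": the same for the moment, N m; "grip_width": opening from 0.0 (shut) to 1.0 (fully open).
Only numpy, scipy, OpenCV 4.12 (cv2) and the standard library are available. Lean on these libraries where they do the work, as an engineer would, in place of code of your own. Each camera call takes 0.05 s, during which the arm holds its last target. There are 200 camera calls.

### The job

The bench aspirator has a fresh filter; refit its loose filter cover. Tilt the cover, hook its tongue under the ledge at the front of the filter well, swing the rear edge down and press it until the spring catch snaps over it and the cover lies fully home, flush in the well. The filter head is bolted to its base a little off centre, so feel or look where the well really is; leave the other things on the bench where they are.

Things in the scene. Friction and masses are not known exactly. Their poses are not given: they have to be found in the camera images.
- pump_base: Dark base tray of the aspirator, fixed, 272 x 216 mm, 20 mm high. Origin: on the bench under its centre; x points to its rear, z up. The light grey filter head (x -120 to 120, y -85 to 85, deck at z = 84) is bolted rigidly on it through wide slots, parallel, but up to 10 mm off along x and along y. This offset is not reported: all head places given here are nominal, add it to them.
- ledge_nominal (a point): Nominal place of the lower corner of the ledge's free edge: pump_base (-53.5, 0, 80) mm. The filter well in the deck spans x -53.5 to 73.5, y -51 to 51. At its front the ledge (z 80 to 84) overhangs a pocket that goes on to x = -74, y -38 to 38, down to z = 51. The head's control face with gauge and knob is at x = -120. The blue-framed filter in the well stays below z = 66.
- seat_nominal (a point): Nominal place of the seated cover's origin: pump_base (10, 0, 74) mm, axes parallel. Rails along both sides of the well (beyond y = 43) carry the cover at z = 74; above them the well's side walls (y = 51) go up to the deck. Seated, the tongue lies 12.5 mm under the ledge with 2 mm of height to spare; the cover has 1.5 mm of play fore and aft and 3 mm to each side.
- tower_nominal (a point): Nominal middle of the upper front edge of the head's tower behind the well: pump_base (73.5, 0, 145) mm. The tower spans x 73.5 to 120 and the full width; two hose stubs on it reach z = 171. Between ledge edge and tower there are 127 mm, so the cover with its tongue (138 mm) goes in only when tilted by about 30 to 40 degrees, tongue down.
- nose_nominal (a point): Nominal tip of the spring catch, a teal wedge 32 mm wide that looks out of the tower's face over the rear end of the well: pump_base (67.5, 0, 85.5) mm when out; flat underside at z = 85.5, its sloped face rises to the rear (60 degrees) up to z = 99.5.
- latch (a joint): The spring catch: 0 = fully out, grows to 0.010 m as it is pushed to the rear, about 4 N at 0 and 0.5 N more for each mm. The cover's rear edge, pressed down with some 4 to 8 N, pushes it back by about 4.5 mm; it snaps out again over the cover's top as the cover reaches the rails.
- cover: Loose filter cover, light grey plate 124 x 96 x 10 mm, about 140 g, flat on the bench at the start. Origin: centre of the plate's underside; x points to its rear edge (x = 62), z up through its slotted top. At its front edge (x = -62) a flat teal tongue, 64 mm wide, 4 mm thick (z 0 to 4), goes on to x = -76. A teal grip rib stands on top, 14 mm thick in y, x -13 to 33, up to z = 36.
- tongue_end (a point): Middle of the tongue's end: cover (-76, 0, 2) mm.
- grip_rib (a point): Middle of the grip rib: cover (10, 0, 23) mm.
- rear_edge (a point): Middle of the upper rear edge of the cover: cover (62, 0, 10) mm.
- used_filter: Bystander: used filter, blue frame with grey pleats, 112 x 82 x 15 mm, origin under its centre.
- beaker: Bystander: clear beaker, 53 mm wide, 67 mm high, origin under its centre.
- reagent_amber: Bystander: amber bottle with black cap, 48 mm wide, 90 mm high, origin under its centre.
- petri: Bystander: petri dish, 62 mm wide, 15 mm high, origin under its centre.

How it is judged:
On the way:
1. the tongue's end is down in the front of the well while the cover is still tilted by more than 9 degrees (x of tongue_end in the frame of pump_base below -0.047 m and z of tongue_end in the frame of pump_base between 0.045 and 0.0775 m and y of tongue_end in the frame of pump_base between -0.02 and 0.02 m and angle between cover's own z axis and vertical above 0.16 rad), for 0.1 s.
At the end, for the whole second after the job is handed in: The cover lies flat in the well: tongue end beyond x = -52 mm and below z = 79 mm of the base, cover origin at 72 to 75.8 mm height, parallel to the base within 0.03 rad, rear edge below the catch's underside, the catch out again (within 1.5 mm) over it, the cover at rest (x of tongue_end in the frame of pump_base below -0.052 m and z of tongue_end in the frame of pump_base below 0.079 m and z of cover in the frame of pump_base between 0.072 and 0.0758 m and z of rear_edge in the frame of pump_base below 0.0856 m and angle between the z axis of cover and the z axis of pump_base, either way round below 0.03 rad and value of joint latch below 0.0015 m and linear speed of cover below 0.02 m/s); the robot touches nothing.
It fails at once if a bystander is pushed more than 3 cm away (distance of any of used_filter, beaker, reagent_amber, petri from where it was at the start of the episode above 0.03 m).
It also fails if it takes over 67 s, if anything falls off the work surface, if the arm or the gripper's body presses on something with over 40 N, if the wrist force passes 120 N, or if a joint passes its speed limit or range.

## Working session

There is one attempt and no reset: what is moved stays moved. The work goes in short steps, Python scripts to look and compute and a shell command to move; the robot and the scene stay as the last step left them, time stands still between calls to the robot, and variables do not carry over. Pictures are saved under pics/ and viewed, about 8 in all and at most 12, crops included, and the job is handed in when it is done.

```bash
mkdir -p pics; cat > h.py <<'E'
import numpy as np, cv2
from workcell import telemetry, viewer, manip, spot_in, mark_of
from scipy.spatial.transform import Rotation as R
def w(p,l): return (p['cam_to_world']@np.r_[l,1])[:3]
def proj(p,X):
    c=np.linalg.inv(p['cam_to_world'])@np.r_[X,1]; K=np.array(p['intrinsics'])
    v=K@np.array([c[0],-c[1],-c[2]]); return v[:2]/v[2]
def ray(p,u,v,z):
    K=np.array(p['intrinsics']);d=np.linalg.inv(K)@[u,v,1];d=np.array([d[0],-d[1],-d[2]])
    T=p['cam_to_world'];d=T[:3,:3]@d;o=T[:3,3];return o+d*(z-o[2])/d[2]
def save(p,n,crop=None,s=1):
    f=p['frame'][:,:,::-1]
    if crop: f=f[crop[1]:crop[3],crop[0]:crop[2]]
    cv2.imwrite('pics/'+n,cv2.resize(f,None,fx=s,fy=s,interpolation=cv2.INTER_CUBIC))
E
python3 - <<'E'
from h import *
np.set_printoptions(precision=4,suppress=True)
o=telemetry.get_obs(); print(o['position'],o['ee_rot'],o['clock'],o['ft_force'],o['grip_width'])
ims=[]
for n in ['top','scene']:
    p=viewer.camera(n); ims.append(p['frame']); print(n,p['cam_to_world'],p['intrinsics'])
    for t in ['pump_base','ledge_nominal','seat_nominal','tower_nominal','nose_nominal','cover','tongue_end','grip_rib','rear_edge','used_filter','beaker','reagent_amber','petri']:
        for r in mark_of(t,p)[:2]: print(t,round(r['conf'],2),w(p,r['location']),proj(p,w(p,r['location'])).round())
    save(p,n+'0.png',s=1.4)
E
```

```text
[ 0.2298 -0.5808  0.2087] [ 0.3978  0.5852 -0.3973  0.5843] 0.0 [ 0.152  -0.0666  0.1569] 0.9995046587649958
top [[-0.0095  0.9982 -0.0584  0.4856]
 [-0.9999 -0.0098 -0.0055  0.1211]
 [-0.006   0.0583  0.9983  1.1905]
 [ 0.      0.      0.      1.    ]] [[482.6825   0.     278.2022]
 [  0.     482.6825 205.5302]
 [  0.       0.       1.    ]]
nose_nominal 0.42 [ 0.7375  0.1374 -0.0001] [274. 133.]
cover 0.76 [0.4767 0.2269 0.002 ] [238. 238.]
tongue_end 0.9 [0.4003 0.2148 0.0059] [243. 269.]
grip_rib 0.67 [0.4872 0.2271 0.0232] [237. 233.]
rear_edge 0.7 [0.5396 0.2382 0.0079] [233. 212.]
rear_edge 0.27 [0.4758 0.2277 0.0009] [238. 238.]
used_filter 0.92 [0.6262 0.3577 0.0005] [185. 178.]
beaker 0.84 [0.69   0.2475 0.0022] [229. 152.]
reagent_amber 0.96 [ 0.7346  0.139  -0.0036] [273. 134.]
petri 0.74 [ 0.5084  0.4038 -0.0018] [167. 226.]
scene [[-0.5207  0.5464 -0.656  -0.06  ]
 [-0.8536 -0.3471  0.3885  0.5165]
 [-0.0154  0.7623  0.6471  0.7132]
 [ 0.      0.      0.      1.    ]] [[434.0188   0.     279.9589]
 [  0.     434.0188 212.818 ]
 [  0.       0.       1.    ]]
cover 0.66 [0.4781 0.2291 0.0007] [269. 283.]
tongue_end 0.96 [0.4077 0.2157 0.0004] [292. 303.]
tongue_end 0.72 [0.5411 0.2409 0.0121] [250. 263.]
grip_rib 0.86 [0.4879 0.2321 0.0204] [265. 274.]
used_filter 0.8 [0.6326 0.3608 0.0027] [183. 261.]
beaker 0.82 [ 0.6881  0.2479 -0.001 ] [219. 230.]
reagent_amber 0.92 [ 0.7333  0.1397 -0.0003] [249. 205.]
petri 0.66 [ 0.5105  0.4041 -0.0064] [187. 310.]
```

View pics/top0.png

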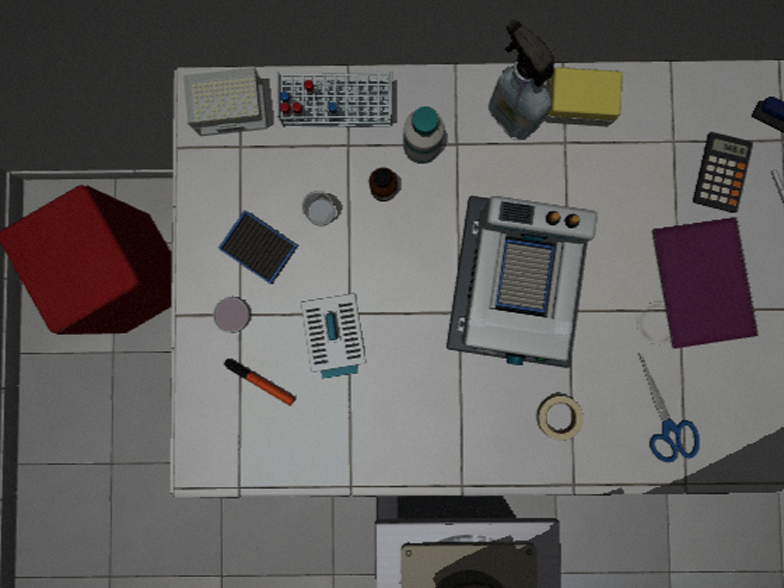

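View pics/scene0.png

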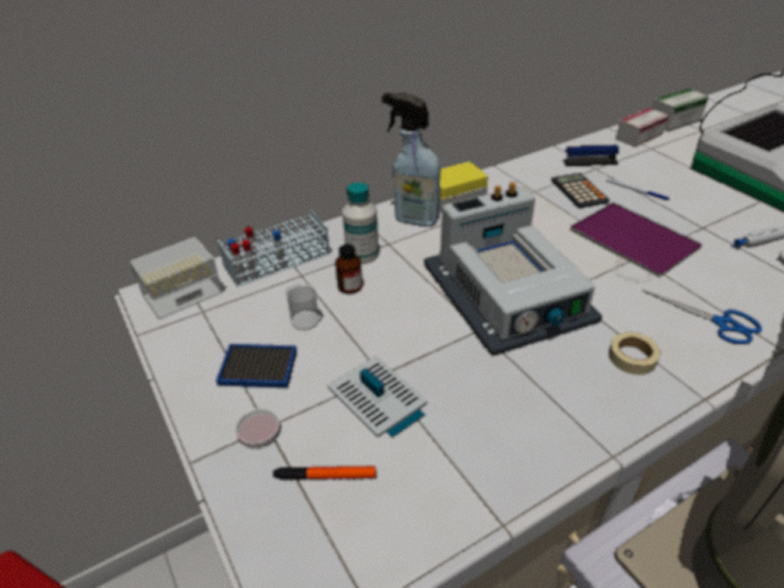

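The top view shows the aspirator around (525,280) in the enlarged picture, yawed about −8°. The cover is at (335,330), rib up and tongue toward the robot. The arm is out of view. The networks missed the aspirator, so I'll start from tray pixels.

```bash
python3 - <<'E'
from h import *
np.set_printoptions(precision=4,suppress=True)
o=telemetry.get_obs(); print(R.from_quat(o['ee_rot']).as_matrix())
p=viewer.camera('top')
for n,u,v,z in [('well FL',492,310,.06),('well FR',547,314,.06),('trayFL',450,350,.02),('trayRL',473,197,.02),('towerRL',490,198,.145),('towerRR',597,208,.145),('headFL',467,346,.084),('headFR',571,358,.084)]: print(n,ray(p,u/1.4,v/1.4,z))
for pn in ['wrist']:
    p=viewer.camera(pn); C=p['cam_to_world']; Rt=R.from_quat(o['ee_rot']).as_matrix()
    print('cam in tool',Rt.T@(C[:3,3]-o['position']),Rt.T@C[:3,:3],p['intrinsics'])
E
```

```text
[[ 0.      0.9299  0.3679]
 [ 0.      0.3679 -0.9299]
 [-1.      0.     -0.    ]]
well FL [ 0.5128 -0.0436  0.06  ]
well FR [ 0.5052 -0.1353  0.06  ]
trayFL [0.4455 0.0242 0.02  ]
trayRL [ 0.7115 -0.0199  0.02  ]
towerRL [ 0.6855 -0.0313  0.145 ]
towerRR [ 0.668  -0.1976  0.145 ]
headFL [0.4539 0.0017 0.084 ]
headFR [ 0.4329 -0.1672  0.084 ]
cam in tool [-0.1653  0.083  -0.0009] [[-0.0012  0.326  -0.9454]
 [ 0.0006  0.9454  0.326 ]
 [ 1.     -0.0002 -0.0013]] [[333.6037   0.     275.3448]
 [  0.     333.6037 208.0707]
 [  0.       0.       1.    ]]
```

```bash
python3 -m crank '[[0,[2.1,3.2,0.8],[0,0,-0.043]],[0,[2.1,3.2,0.8],[0,0,-0.043]],[0,[2.1,3.2,0.8],[0,0,-0.043]],[0,[2.1,3.2,0.8],[0,0,-0.043]],[0,[2.1,3.2,0.8],[0,0,-0.043]],[0,[2.1,3.2,0.8],[0,0,-0.043]],[0,[2.1,3.2,0.8],[0,0,-0.043]],[0,[2.1,3.2,0.8],[0,0,-0.043]],[0,[2.1,3.2,0.8],[0,0,-0.043]],[0,[2.1,3.2,0.8],[0,0,-0.043]],[0,[2.1,3.2,0.8],[0,0,-0.043]],[0,[2.1,3.2,0.8],[0,0,-0.043]]]'
python3 - <<'E'
from h import *
o=telemetry.get_obs();print(R.from_quat(o['ee_rot']).as_matrix().round(3))
E
```

```text
clock: 2.5
position: [0.4827, -0.1955, 0.3063]
ee_rot: [0.534, 0.463, -0.534, 0.464]
ft_force: [1.2, -0.3, 0.1]
grip_width: 1.002
[[ 0.001  0.99  -0.141]
 [-0.001 -0.141 -0.99 ]
 [-1.     0.001  0.   ]]
```

```bash
python3 -m crank '[[0,[2,2.6,0.6],[0,0,0]],[0,[2,2.6,0.6],[0,0,0]],[0,[2,2.6,0.6],[0,0,0]],[0,[1,2,0.6],[0,0,0]],[0,[0,0,0],[0,0,0]],[0,[0,0,0],[0,0,0]]]'
python3 - <<'E'
from h import *
np.set_printoptions(precision=4,suppress=True)
p=viewer.camera('wrist'); save(p,'w1.png',s=1.4); np.save('w1.npy',p,allow_pickle=True)
for t in ['pump_base','ledge_nominal','seat_nominal','tower_nominal','nose_nominal']:
    for r in mark_of(t,p)[:2]: print(t,round(r['conf'],2),w(p,r['location']),proj(p,w(p,r['location'])).round())
t=viewer.camera('top'); np.save('t1.npy',t,allow_pickle=True)
for n in ['pump_base','nose_nominal','tower_nominal']:
    for r in spot_in(n,p)[:2]: print('spot',n,round(r['conf'],2),w(p,r['location']))
E
```

```text
clock: 3.0
position: [0.5525, -0.0978, 0.3296]
ee_rot: [0.533, 0.465, -0.533, 0.465]
ft_force: [0.2, -0.5, -1.3]
grip_width: 0.996
spot pump_base 0.94 [ 0.5807 -0.1089  0.0201]
spot nose_nominal 0.56 [ 0.5837 -0.1117  0.0173]
spot tower_nominal 0.93 [ 0.5868 -0.1124  0.0177]
```

View pics/w1.png

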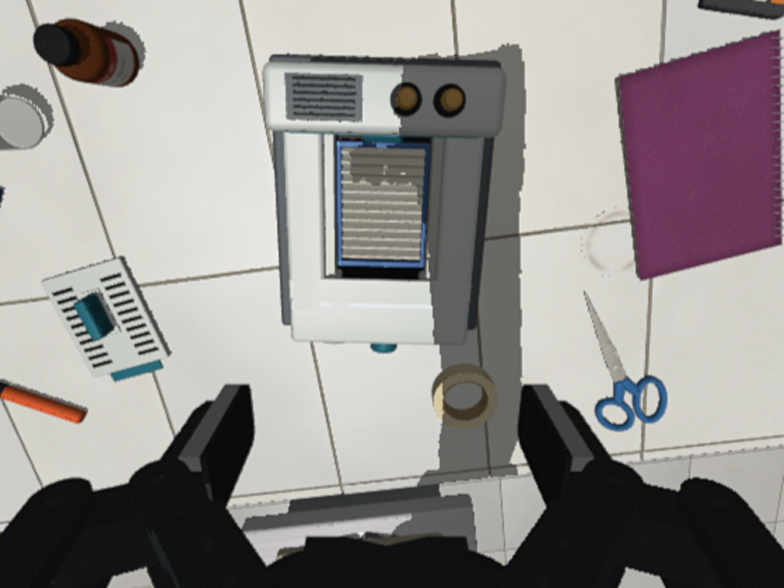

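The wrist view shows the head clearly. The ledge edge is at row ≈278 between columns 323 and 437, and the tower's upper front edge at row ≈137. I'll enlarge it to measure more precisely.

```bash
python3 - <<'E'
from h import *
p=np.load('w1.npy',allow_pickle=True).item(); save(p,'w1c.png',(180,35,370,255),2.7)
E
```

```text
(no output)
```

View pics/w1c.png

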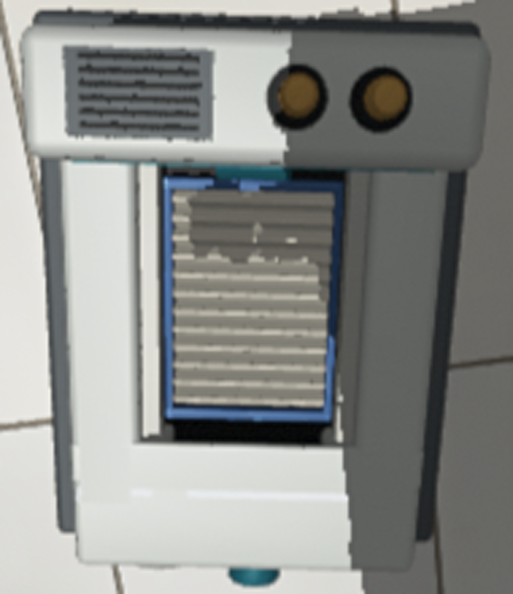

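```bash
python3 - <<'E'
from h import *
np.set_printoptions(precision=4,suppress=True)
p=np.load('w1.npy',allow_pickle=True).item()
P={}
for n,u,v,z in [('LL',133,442,.084),('LR',354,446,.084),('WL',133,166,.084),('WR',371,171,.084),('TL',35,160,.143),('TR',480,168,.143),('NL',215,179,.0855),('NR',288,181,.0855),('NbotTL',58,530,.02),('trayFR',428,541,.02),('trayRL',36,12,.02),('trayRR',480,25,.02)]:
    P[n]=ray(p,180+u/2.7-.0,35+v/2.7,z); print(n,P[n])
a=lambda A,B:np.degrees(np.arctan2(*(P[A]-P[B])[[1,0]]))
print('ang y',a('LL','LR')-90,a('TL','TR')-90,a('NL','NR')-90,'x',a('WL','LL'),a('WR','LR'), a('trayRL','NbotTL'),a('trayRR','trayFR'))
print('well w',np.linalg.norm(P['LL']-P['LR']),np.linalg.norm(P['WL']-P['LL']))
E
```

```text
LL [ 0.5151 -0.0328  0.084 ]
LR [ 0.4988 -0.1372  0.084 ]
WL [ 0.6382 -0.0553  0.084 ]
WR [ 0.6222 -0.1571  0.084 ]
TL [ 0.6447 -0.0274  0.143 ]
TR [ 0.6196 -0.1903  0.143 ]
NL [ 0.6282 -0.0897  0.0855]
NR [ 0.6231 -0.1209  0.0855]
NbotTL [0.4505 0.031  0.02  ]
trayFR [ 0.415  -0.1779  0.02  ]
trayRL [ 0.7134 -0.0138  0.02  ]
trayRR [ 0.6792 -0.2224  0.02  ]
ang y -8.877160315057694 -8.75568529616622 -9.275775002970576 x -10.351434838185416 -9.15815839804128 -9.657859717463245 -9.557066972778456
well w 0.10569510274025472 0.12519810230405476
```

Head pose: yaw ≈ −9.2°, head origin about (0.559, −0.095), so the offset from the tray is about (−5, 0) mm. Next I move over the cover and check its pose.

```bash
python3 -m crank '[[0,[-0.6,3.3,-1.7],[0,0,0.032]],[0,[-0.6,3.3,-1.7],[0,0,0.032]],[0,[-0.6,3.3,-1.7],[0,0,0.032]],[0,[-0.6,3.3,-1.7],[0,0,0.032]],[0,[-0.6,3.3,-1.7],[0,0,0.032]],[0,[-0.6,3.3,-1.7],[0,0,0.032]],[0,[-0.6,3.3,-1.7],[0,0,0.032]],[0,[-0.6,3.3,-1.7],[0,0,0.032]],[0,[-0.6,3.3,-1.7],[0,0,0.032]],[0,[-0.6,3.3,-1.7],[0,0,0.032]],[0,[0,0,0],[0,0,0]],[0,[0,0,0],[0,0,0]]]'
python3 - <<'E'
from h import *
np.set_printoptions(precision=4,suppress=True)
o=telemetry.get_obs();print(R.from_quat(o['ee_rot']).as_matrix())
p=viewer.camera('wrist'); save(p,'w2.png',s=1.4); np.save('w2.npy',p,allow_pickle=True)
for t in ['cover','grip_rib','tongue_end','rear_edge']:
    for r in mark_of(t,p)[:1]: print(t,round(r['conf'],2),w(p,r['location']),proj(p,w(p,r['location'])).round())
E
```

```text
clock: 4.5
position: [0.4906, 0.2327, 0.1586]
ee_rot: [0.451, 0.545, -0.452, 0.543]
ft_force: [0.1, -1.4, 0.8]
grip_width: 1.001
[[-0.002   0.983   0.1839]
 [ 0.0002  0.1839 -0.983 ]
 [-1.     -0.0019 -0.0005]]
cover 0.92 [0.4797 0.2318 0.0003] [275. 191.]
grip_rib 0.89 [0.4876 0.2305 0.0201] [277. 189.]
tongue_end 0.56 [0.4032 0.2165 0.0054] [276. 263.]
rear_edge 0.65 [0.5441 0.2405 0.0096] [278. 126.]
```

View pics/w2.png

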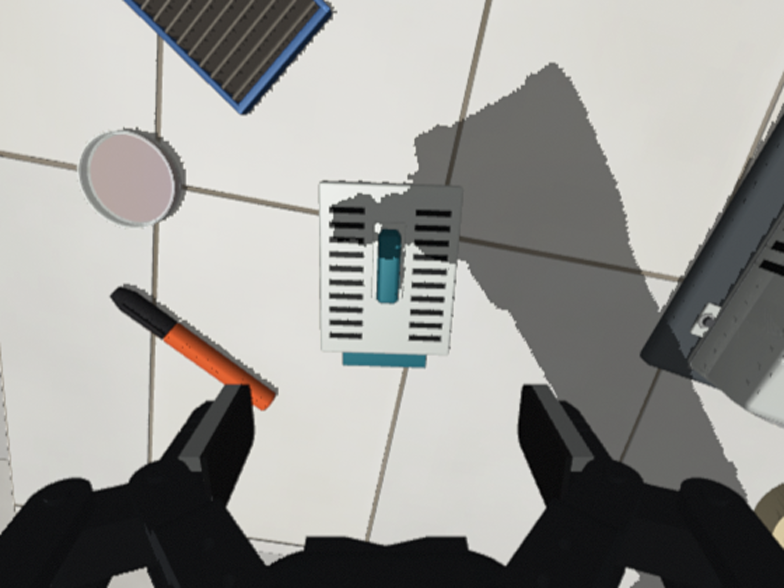

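The cover is at rows 182–367, with the rib at columns 377–401 and rows 230–302. It is slightly yawed relative to the hand.

```bash
python3 - <<'E'
from h import *
np.set_printoptions(precision=4,suppress=True)
p=np.load('w2.npy',allow_pickle=True).item(); P={}
for n,u,v,z in [('RL',319,182,.01),('RR',463,187,.01),('FL',320,353,.01),('FR',448,356,.01),('ribF',388,302,.034),('ribR',390,229,.034),('tL',342,366,.004),('tR',426,367,.004)]:
    P[n]=ray(p,u/1.4,v/1.4,z); print(n,P[n])
a=lambda A,B:np.degrees(np.arctan2(*(P[A]-P[B])[[1,0]]))
print(a('RL','FL'),a('RR','FR'),a('RL','RR')-90,a('FL','FR')-90,a('tL','tR')-90,a('ribR','ribF'))
c=sum(P[k] for k in['RL','RR','FL','FR'])/4;print(c,(P['ribF']+P['ribR'])/2,(P['tL']+P['tR'])/2)
E
```

```text
RL [0.5321 0.2853 0.01  ]
RR [0.5464 0.1915 0.01  ]
FL [0.4085 0.2673 0.01  ]
FR [0.4237 0.173  0.01  ]
ribF [0.4665 0.2269 0.034 ]
ribR [0.5147 0.2347 0.034 ]
tL [0.3975 0.2496 0.004 ]
tR [0.4086 0.186  0.004 ]
8.299470702156768 8.566637360578309 8.674182661356554 9.120681104838212 9.846057725005323 9.257606924427957
[0.4777 0.2293 0.01  ] [0.4906 0.2308 0.034 ] [0.4031 0.2178 0.004 ]
```

```bash
python3 -m crank '[[0,[-0.1,-0.1,-3.2],[0,0,-0.01]],[0,[-0.1,-0.1,-3.2],[0,0,-0.01]],[0,[-0.1,0,-3.2],[0,0,-0.011]],[0,[0,0,-3.2],[0,0,0]],[0,[0,0,-1.2],[0,0,0]],[0,[0,0,-0.4],[0,0,0]],[0,[0,0,0],[0,0,0]],[0,[0,0,0],[0,0,0]]]' 60
python3 -m crank '[[1,[0,0,0],[0,0,0]],[1,[0,0,0],[0,0,0]],[1,[0,0,0],[0,0,0]],[1,[0,0,0],[0,0,0]],[1,[0,0,0],[0,0,0]],[1,[0,0,0],[0,0,0]],[1,[0,0,0],[0,0,0]],[1,[0,0,0],[0,0,0]]]' 60
```

```text
clock: 5.42
position: [0.4902, 0.2292, 0.0173]
ee_rot: [0.462, 0.536, -0.461, 0.536]
ft_force: [0.7, 0.8, 1.0]
grip_width: 1.0
clock: 6.08
position: [0.4889, 0.2288, 0.0155]
ee_rot: [0.461, 0.536, -0.461, 0.536]
ft_force: [-1.0, -0.7, -0.3]
grip_width: -0.001
```

The gripper reads fully shut, which doesn't fit a 14 mm rib, so I'll look.

```bash
python3 - <<'E'
from h import *
p=viewer.camera('wrist'); a=p['frame']; q=viewer.camera('scene'); b=cv2.resize(q['frame'][190:330,170:357],(560,420))
cv2.imwrite('pics/m1.png',cv2.resize(np.hstack([a,b])[:,:,::-1],(800,300)))
o=telemetry.get_obs();print(o['grip_width'],o['position'])
for r in mark_of('cover',p)[:1]+mark_of('grip_rib',p)[:1]: print(r['conf'],w(p,r['location']))
E
```

```text
0.00092400345427048 [0.48893061 0.22883376 0.01548456]
0.77 [ 4.77550790e-01  2.32227767e-01 -7.32838244e-05]
0.83 [0.48618485 0.23194502 0.02365567]
```

View pics/m1.png

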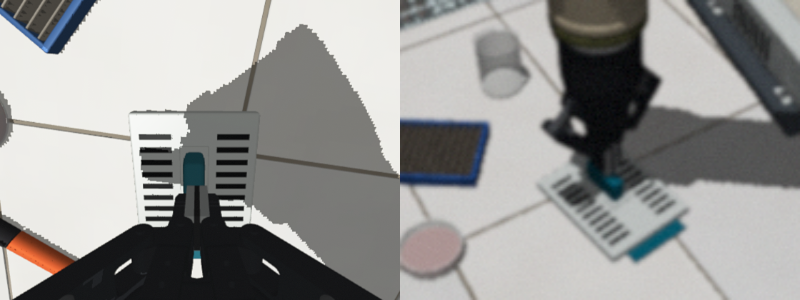

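```bash
python3 - <<'E'
from h import *
p=viewer.camera('wrist'); save(p,'w3.png',(160,140,400,420),2.1)
E
```

```text
(no output)
```

View pics/w3.png

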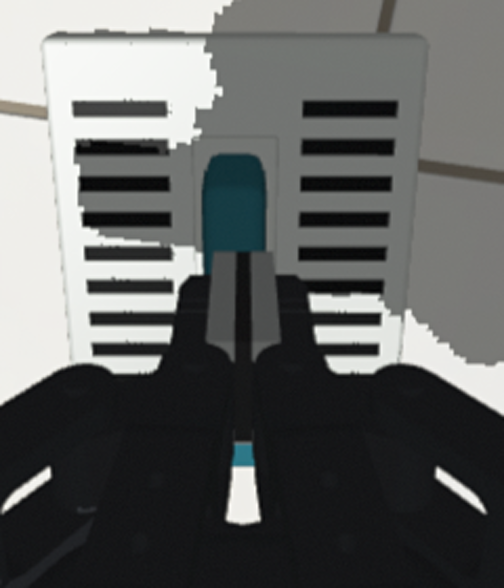

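```bash
python3 - <<'E'
from h import *
np.set_printoptions(precision=4,suppress=True)
p=viewer.camera('wrist');o=telemetry.get_obs();M=R.from_quat(o['ee_rot']).as_matrix()
print(o['position'],o['grip_width'],o['ft_force'],o['torque'])
f=lambda X:((proj(p,X)-[160,140])*2.1).round()
print('tcp',f(o['position']),'grasp',f(o['position']-.019*M[:,0]),'pad front edge tip',f(o['position']+.011*M[:,1]),'back',f(o['position']-.011*M[:,1]))
c=np.array([.4777,.2293,0]);Rz=R.from_euler('z',8.8,degrees=True).as_matrix()
for q in [(33,0,36),(33,0,10),(-13,0,36),(62,48,10),(62,-48,10),(10,7,36),(10,-7,36)]: print(q,f(c+Rz@np.array(q)/1000))
E
```

```text
[0.489  0.2288 0.0155] -0.00018260770480842985 [-0.0488  0.0599 -0.6757] [ 0.0546  0.0289 -0.0496]
tcp [244. 237.] grasp [244. 273.] pad front edge tip [244. 198.] back [244. 274.]
(33, 0, 36) [234. 190.]
(33, 0, 10) [235. 151.]
(-13, 0, 36) [235. 363.]
(62, 48, 10) [39. 40.]
(62, -48, 10) [430.  39.]
(10, 7, 36) [205. 280.]
(10, -7, 36) [265. 280.]
```

Row positions of the pads suggest the real finger ends sit about 28 mm behind the reported TCP (z ≈ 0.044), so the fingers shut above the rib. I'll check this by gently lowering the shut fingers onto the rib top.

```bash
for i in 1 2 3; do :; done; python3 -m crank '[[1,[0,0,-0.2],[0,0,0]],[1,[0,0,-0.2],[0,0,0]],[1,[0,0,0],[0,0,0]]]'
```

```text
clock: 6.63
position: [0.4893, 0.229, 0.0142]
ee_rot: [0.461, 0.535, -0.461, 0.537]
ft_force: [-14.1, -7.7, 37.1]
grip_width: 0.004
```

```bash
python3 -m crank '[[1,[0,0,-0.2],[0,0,0]],[1,[0,0,0],[0,0,0]]]'
```

```text
clock: 6.8
position: [0.4894, 0.229, 0.014]
ee_rot: [0.461, 0.535, -0.462, 0.537]
ft_force: [-22.2, -13.6, 60.8]
grip_width: -0.001
```

```bash
python3 -m crank '[[1,[0,0,-0.15],[0,0,0]],[1,[0,0,0],[0,0,0]]]'
```

```text
clock: 6.97
position: [0.4894, 0.2291, 0.0139]
ee_rot: [0.461, 0.535, -0.462, 0.537]
ft_force: [-30.1, -16.9, 80.1]
grip_width: 0.002
```

```bash
python3 -m crank '[[1,[0,0,-0.15],[0,0,0]],[1,[0,0,0],[0,0,0]]]'
```

```text
clock: 7.13
position: [0.4895, 0.2291, 0.0138]
ee_rot: [0.46, 0.534, -0.462, 0.538]
ft_force: [-37.0, -22.0, 98.1]
grip_width: -0.002
```

Contact confirmed at TCP z ≈ 0.0143, so the finger ends are about 21.5 mm behind the reported TCP. I must not batch pressing moves again. Backing off, opening, and going lower.

```bash
python3 -m crank '[[1,[0,0,0.9],[0,0,0]],[1,[0,0,0.4],[0,0,0]],[0,[0,0,0],[0,0,0]],[0,[0,0,0],[0,0,0]],[0,[0,0,0],[0,0,0]],[0,[0,0,0],[0,0,0]],[0,[0,0,0],[0,0,0]],[0,[0,0,0],[0,0,0]]]' 60
```

```text
clock: 7.8
position: [0.4888, 0.2288, 0.0191]
ee_rot: [0.461, 0.536, -0.461, 0.536]
ft_force: [-0.2, 0.5, -0.5]
grip_width: 0.848
```

```bash
python3 -m crank '[[0,[0,0.2,-0.8],[0,0,0]],[0,[0,0,-0.8],[0,0,0]],[0,[0,0,-0.6],[0,0,0]],[0,[0,0,-0.3],[0,0,0]],[0,[0,0,0],[0,0,0]]]'
```

```text
clock: 8.22
position: [0.4882, 0.2305, -0.0067]
ee_rot: [0.461, 0.536, -0.462, 0.536]
ft_force: [0.8, -0.6, -0.3]
grip_width: 0.997
```

```bash
python3 -m crank '[[1,[0,0,0],[0,0,0]],[1,[0,0,0],[0,0,0]],[1,[0,0,0],[0,0,0]],[1,[0,0,0],[0,0,0]],[1,[0,0,0],[0,0,0]],[1,[0,0,0],[0,0,0]],[1,[0,0,0],[0,0,0]]]' 80
```

```text
clock: 8.8
position: [0.4892, 0.2309, -0.005]
ee_rot: [0.461, 0.536, -0.461, 0.536]
ft_force: [-1.7, -0.1, 4.9]
grip_width: 0.142
```

Rib gripped (12–14 mm). Now lift, yaw to the head, pitch 35° tongue-down, and travel part way.

```bash
python3 -m crank '[[1,[0,0,3],[0,0,-0.06]],[1,[0,0,3],[0,0,-0.06]],[1,[0,0,3],[0,0,-0.06]],[1,[0.9,-2,1.9],[0,0,-0.0655]],[1,[0.9,-2,1.9],[0,0,-0.0655]],[1,[0.8,-2.4,0.7],[-0.0163,-0.1006,0]],[1,[0.8,-2.4,0.7],[-0.0163,-0.1006,0]],[1,[0.8,-2.4,0.7],[-0.0163,-0.1006,0]],[1,[0.8,-2.4,0.7],[-0.0163,-0.1006,0]],[1,[0.8,-2.4,0.7],[-0.0163,-0.1006,0]],[1,[0.8,-2.4,0.7],[-0.0163,-0.1006,0]],[1,[0,0,0],[0,0,0]]]' 80
cat >> h.py <<'E'
yaw=np.radians(-9.2); Oh=np.array([.559,-.0949,0]); Rh=R.from_euler('z',yaw)
tc=np.array([.0116,0,-.005])          # TCP in cover
def state(show=True):
    o=telemetry.get_obs(); M=R.from_quat(o['ee_rot']).as_matrix()
    # cover axes: x=tool y, z=-tool x, y=-tool z
    C=Rh.as_matrix().T@np.c_[M[:,1],-M[:,2],-M[:,0]]
    org=Rh.inv().apply(np.array(o['position'])-Oh)-C@tc
    th=np.degrees(np.arctan2(C[2,0],C[0,0]))
    pt=lambda *q:((org+C@(np.array(q)/1000))*1000).round(1)
    print('clock',o['clock'],'pitch',th.round(2),'yawerr',np.degrees(np.arctan2(C[1,0],C[0,0])).round(2),'roll',np.degrees(C[2,1]).round(2),'grip',round(o['grip_width'],3))
    print('K',pt(-62,0,4),'tip',pt(-76,0,2),'rear',pt(62,0,0),'org',pt(0,0,0),'F head',Rh.inv().apply(o['ft_force']).round(1))
    return o,C,org
def goal(K,th):
    """shift in cm (world) and turn to bring K (mm, head frame) at pitch th"""
    o,C,org=state(); Cg=R.from_euler('y',-th,degrees=True).as_matrix()
    g=np.array(K)/1000+Cg@(tc-np.array([-.062,0,.004]))
    d=Rh.apply(g)+Oh-np.array(o['position'])
    print('shift cm',(d*100).round(2),'turn',(Rh.as_matrix()@R.from_matrix(Cg@C.T).as_rotvec()).round(4))
E
python3 - <<'E'
from h import *
goal((-46,0,128),35)
p=viewer.camera('wrist'); save(p,'w4.png',s=1.2)
E
```

```text
clock: 9.8
position: [0.5523, 0.0419, 0.1626]
ee_rot: [0.651, 0.272, -0.377, 0.6]
ft_force: [-0.8, -1.0, -2.5]
grip_width: 0.142
clock 9.8 pitch 35.18 yawerr -0.13 roll -0.19 grip 0.142
K [-93.8 134.2 127.6] tip [-104.1  134.2  117.9] rear [  9.9 133.9 195.7] org [-40.8 134.  160. ] F head [-0.6 -1.1 -2.5]
shift cm [  2.59 -13.99   0.02] turn [0.0038 0.0025 0.0046]
```

View pics/w4.png

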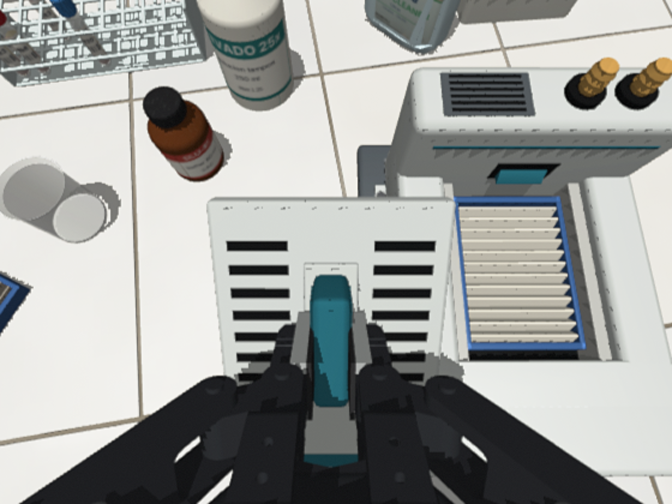

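The cover is held, pitched 35°, and the well and nose are visible: nose ≈(520,176), ledge row ≈360. I'll compare the model's predictions with these pixels.

```bash
python3 - <<'E'
from h import *
np.set_printoptions(suppress=True)
p=viewer.camera('wrist'); np.save('w4.npy',p,allow_pickle=True)
o,C,org=state()
f=lambda h:(proj(p,Rh.apply(h)+Oh)*1.2).round(1)
for q in [(62,48,10),(62,-48,10),(33,0,36),(33,0,10)]: print('cover',q,f(org+C@(np.array(q)/1000)))
for q in [(-53.5,51,84),(-53.5,-51,84),(-53.5,38,80),(-53.5,-38,80),(67.5,16,85.5),(67.5,-16,85.5),(73.5,85,145),(73.5,16,99.5),(73.5,-16,99.5),(73.5,51,84),(73.5,-51,84)]: print('head',q,f(np.array(q)/1000))
save(p,'w4c.png',(290,80,560,330),2.4)
E
```

```text
clock 9.9 pitch 34.98 yawerr -0.08 roll -0.05 grip 0.142
K [-92.9 138.2 129.2] tip [-103.2  138.2  119.6] rear [ 11. 138. 197.] org [-39.8 138.1 161.5] F head [ 0.7 -0.5 -1.7]
cover (62, 48, 10) [199.8 200.5]
cover (62, -48, 10) [451.2 200.5]
cover (33, 0, 36) [325.2 299.3]
cover (33, 0, 10) [325.9 271. ]
head (-53.5, 51, 84) [464.7 361.7]
head (-53.5, -51, 84) [625.2 361.1]
head (-53.5, 38, 80) [482.8 361.6]
head (-53.5, -38, 80) [600.7 361.3]
head (67.5, 16, 85.5) [498.1 185.4]
head (67.5, -16, 85.5) [542.9 185.3]
head (73.5, 85, 145) [419.  131.4]
head (73.5, 16, 99.5) [505.4 168.5]
head (73.5, -16, 99.5) [552.1 168.5]
head (73.5, 51, 84) [447.8 178.7]
head (73.5, -51, 84) [589.  178.5]
```

View pics/w4c.png

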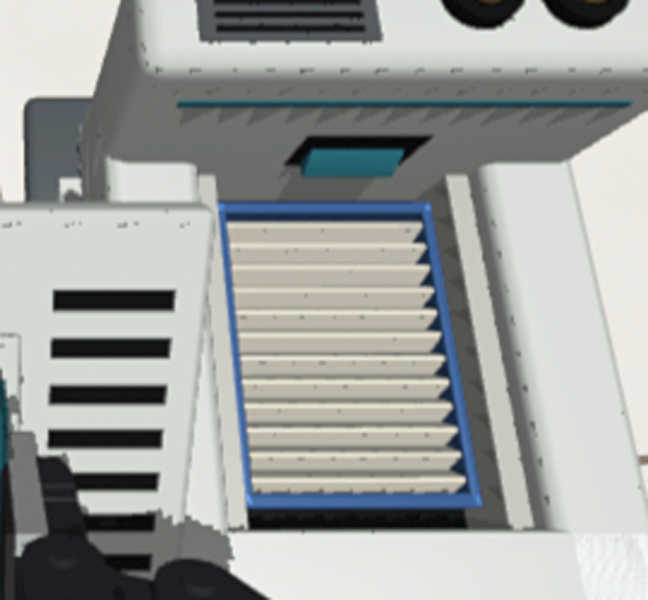

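```bash
python3 - <<'E'
from h import *
np.set_printoptions(suppress=True)
p=np.load('w4.npy',allow_pickle=True).item()
f=lambda h:(((proj(p,Rh.apply(np.array(h)/1000)+Oh))-[290,80])*2.4).round(1)
for q in [(-53.5,43,74),(-53.5,51,74),(-53.5,-43,74),(-53.5,-51,74),(73.5,-43,74),(73.5,-51,74),(73.5,43,74),(67.5,16,85.5),(67.5,-16,85.5)]: print(q,f(q))
E
```

```text
(-53.5, 43, 74) [247.7 531.5]
(-53.5, 51, 74) [223.4 531.5]
(-53.5, -43, 74) [508.6 530.6]
(-53.5, -51, 74) [532.9 530.5]
(73.5, -43, 74) [443.8 177.1]
(73.5, -51, 74) [465.2 177. ]
(73.5, 43, 74) [213.5 177.4]
(67.5, 16, 85.5) [300.3 178.8]
(67.5, -16, 85.5) [389.8 178.6]
```

The model agrees with the rails and nose to about 1 mm. Moving above the well.

```bash
python3 -m crank '[[1,[0.6,-3.4,-0.2],[0,0,0]],[1,[0.6,-3.4,-0.2],[0,0,0]],[1,[0.6,-3.4,-0.2],[0,0,0]],[1,[0.5,-3,-0.2],[0,0,0]],[1,[0.2,-1.1,-0.1],[0,0,0]],[1,[0,0,0],[0,0,0]],[1,[0,0,0],[0,0,0]]]'
python3 - <<'E'
from h import *
goal((-44,0,92),35)
E
```

```text
clock: 10.48
position: [0.5805, -0.0955, 0.1552]
ee_rot: [0.652, 0.276, -0.376, 0.598]
ft_force: [0.5, 0.2, -1.9]
grip_width: 0.144
clock 10.4833 pitch 34.94 yawerr -0.07 roll 0.07 grip 0.144
K [-44.2   3.  120.4] tip [-54.6   3.  110.8] rear [ 59.7   2.8 188.2] org [  8.9   2.9 152.7] F head [ 0.4  0.3 -1.9]
shift cm [-0.03 -0.29 -2.84] turn [-0.0014 -0.0008  0.0004]
```

```bash
python3 -m crank '[[1,[0.6,-0.4,0],[0,0,0]],[1,[0,0,-1],[0,0,0]],[1,[0,0,-1],[0,0,0]],[1,[0,0,-1],[0,0,0]],[1,[0,0,0],[0,0,0]],[1,[0,0,0],[0,0,0]]]'
python3 - <<'E'
from h import *
goal((-40,0,80),35)
p=viewer.camera('wrist'); save(p,'w5.png',s=1.2)
E
```

```text
clock: 10.98
position: [0.5852, -0.0998, 0.124]
ee_rot: [0.651, 0.276, -0.376, 0.599]
ft_force: [-0.1, -0.0, -1.3]
grip_width: 0.142
clock 10.9833 pitch 34.9 yawerr -0.01 roll 0.01 grip 0.142
K [-38.9  -0.6  89.3] tip [-49.2  -0.6  79.6] rear [ 65.1  -0.6 157. ] org [ 14.2  -0.6 121.5] F head [-0.1 -0.  -1.3]
shift cm [-0.1   0.08 -0.92] turn [-0.0005 -0.0017  0.    ]
```

View pics/w5.png

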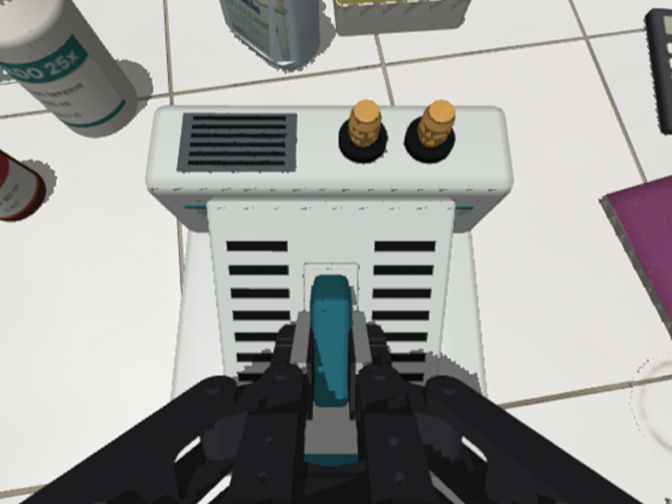

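The cover is centred on the tower (331 vs 330 px) with no contact. Lower, then feel forward for the ledge.

```bash
python3 -m crank '[[1,[0,0.05,-0.6],[0,0,0]],[1,[0,0,-0.4],[0,0,0]],[1,[-0.4,0.06,0],[0,0,0]],[1,[-0.3,0.05,0],[0,0,0]],[1,[0,0,0],[0,0,0]],[1,[0,0,0],[0,0,0]]]'
python3 - <<'E'
from h import *
state()
E
```

```text
clock: 11.53
position: [0.5789, -0.0986, 0.1159]
ee_rot: [0.652, 0.275, -0.376, 0.599]
ft_force: [-0.1, 1.0, -2.2]
grip_width: 0.141
clock 11.5333 pitch 35.07 yawerr -0.04 roll 0.01 grip 0.141
K [-45.1  -0.5  81. ] tip [-55.4  -0.4  71.3] rear [ 58.7  -0.5 148.9] org [  7.9  -0.5 113.3] F head [-0.3  0.9 -2.2]
```

```bash
python3 -m crank '[[1,[-0.2,0.03,-0.2],[0,0,0]],[1,[-0.2,0.03,0],[0,0,0]],[1,[0,0,0],[0,0,0]]]'; python3 -c "
from h import *
state()"
python3 -m crank '[[1,[-0.1,0.02,0],[0,0,0]],[1,[0,0,0],[0,0,0]]]'; python3 -c "
from h import *
state()"
```

```text
clock: 11.78
position: [0.5745, -0.0979, 0.1133]
ee_rot: [0.652, 0.275, -0.376, 0.599]
ft_force: [-1.2, -0.3, -1.8]
grip_width: 0.143
clock 11.7833 pitch 35.01 yawerr -0.04 roll 0.01 grip 0.143
K [-49.7  -0.5  78.4] tip [-60.   -0.5  68.8] rear [ 54.2  -0.5 146.3] org [  3.4  -0.5 110.7] F head [-1.1 -0.5 -1.8]
clock: 11.95
position: [0.5739, -0.0977, 0.1136]
ee_rot: [0.652, 0.275, -0.376, 0.599]
ft_force: [-0.3, 0.2, -2.3]
grip_width: 0.144
clock 11.95 pitch 35.03 yawerr -0.04 roll 0.01 grip 0.144
K [-50.3  -0.4  78.7] tip [-60.6  -0.4  69. ] rear [ 53.5  -0.4 146.6] org [  2.8  -0.4 111. ] F head [-0.3  0.1 -2.3]
```

```bash
python3 -m crank '[[1,[-0.1,0.02,0],[0,0,0]],[1,[0,0,0],[0,0,0]]]' | grep ft; python3 -c "
from h import *
state()"
python3 -m crank '[[1,[-0.1,0.02,0],[0,0,0]],[1,[0,0,0],[0,0,0]]]' |grep ft; python3 -c "
from h import *
state()"
```

```text
ft_force: [0.9, -0.3, -1.9]
clock 12.1167 pitch 35.1 yawerr -0.05 roll 0.02 grip 0.14
K [-50.8  -0.3  79.1] tip [-61.1  -0.3  69.4] rear [ 53.   -0.4 147.1] org [  2.3  -0.4 111.4] F head [ 1.  -0.1 -1.9]
ft_force: [3.5, -0.5, -1.2]
clock 12.2833 pitch 35.16 yawerr -0.04 roll 0.03 grip 0.143
K [-51.3  -0.2  79.5] tip [-61.6  -0.2  69.8] rear [ 52.4  -0.3 147.6] org [  1.7  -0.3 111.9] F head [ 3.6  0.  -1.2]
```

Ledge contact at K.x ≈ −51, about 0.7 mm from the estimate. Begin swinging the rear down about the ledge.

```bash
python3 -m crank '[[1,[0.25,-0.03,0],[0,0,0]],[1,[0.14,-0.02,-0.43],[0.0098,0.0603,0]],[1,[0.14,-0.02,-0.43],[0.0098,0.0603,0]],[1,[0.1,-0.02,-0.43],[0.0098,0.0603,0]],[1,[0.1,-0.02,-0.43],[0.0098,0.0603,0]],[1,[0,0,0],[0,0,0]]]'; python3 -c "
from h import *
goal((-50.7,0,78.5),14)"
```

```text
clock: 12.78
position: [0.5805, -0.0985, 0.0962]
ee_rot: [0.613, 0.353, -0.447, 0.548]
ft_force: [-1.2, 0.8, -0.5]
grip_width: 0.141
clock 12.7833 pitch 20.87 yawerr -0.06 roll 0.04 grip 0.141
K [-50.2  -0.1  78.4] tip [-62.6  -0.1  71.5] rear [ 67.1  -0.2 118.8] org [ 9.1 -0.1 96.7] F head [-1.3  0.6 -0.5]
shift cm [ 0.11 -0.   -0.86] turn [0.0185 0.1184 0.0007]
```

```bash
python3 -m crank '[[1,[0.06,-0.01,-0.43],[0.0095,0.06,0]],[1,[0.06,-0.01,-0.43],[0.0095,0.06,0]],[1,[0,0,0],[0,0,0]],[1,[0,0,0],[0,0,0]]]'; python3 -c "
from h import *
goal((-51.2,0,78.5),9)"
```

```text
clock: 13.12
position: [0.5803, -0.0985, 0.087]
ee_rot: [0.591, 0.388, -0.478, 0.521]
ft_force: [-0.6, 0.3, -1.7]
grip_width: 0.147
clock 13.1167 pitch 14.11 yawerr -0.04 roll -0.0 grip 0.147
K [-52.   -0.1  77.8] tip [-65.1  -0.1  72.4] rear [ 69.3  -0.2 104.1] org [ 9.1 -0.2 89. ] F head [-0.7  0.1 -1.7]
shift cm [ 0.13 -0.   -0.58] turn [0.0144 0.0881 0.0007]
```

```bash
python3 -m crank '[[1,[0.06,0,-0.29],[0.007,0.044,0]],[1,[0.06,0,-0.29],[0.007,0.044,0]],[1,[0,0,0],[0,0,0]],[1,[0,0,0],[0,0,0]]]'; python3 -c "
from h import *
goal((-51.6,0,78.3),5)"
```

```text
clock: 13.45
position: [0.5813, -0.0986, 0.0815]
ee_rot: [0.573, 0.414, -0.501, 0.499]
ft_force: [-0.5, 0.1, -1.5]
grip_width: 0.14
clock 13.45 pitch 9.05 yawerr -0.03 roll -0.03 grip 0.14
K [-51.5  -0.   78.8] tip [-65.   -0.   74.6] rear [71.6 -0.1 94.4] org [10.3 -0.1 84.6] F head [-0.5  0.1 -1.5]
shift cm [-0.01  0.01 -0.57] turn [0.0119 0.0697 0.0006]
```

```bash
python3 -m crank '[[1,[0,0,-0.29],[0.006,0.035,0]],[1,[0,0,-0.29],[0.006,0.035,0]],[1,[0,0,0],[0,0,0]],[1,[0,0,0],[0,0,0]]]'; python3 -c "
from h import *
goal((-51.8,0,78.2),2.5)"
```

```text
clock: 13.78
position: [0.5799, -0.0985, 0.0752]
ee_rot: [0.557, 0.435, -0.519, 0.48]
ft_force: [-5.2, 1.0, -0.1]
grip_width: 0.141
clock 13.7833 pitch 4.83 yawerr -0.04 roll -0.01 grip 0.141
K [-52.8  -0.1  77.9] tip [-66.6  -0.1  74.8] rear [71.1 -0.2 84.4] org [ 9.3 -0.2 79.2] F head [-5.3  0.2 -0.1]
shift cm [ 0.09  0.   -0.27] turn [0.0067 0.0402 0.0006]
```

```bash
python3 -m crank '[[1,[0.06,-0.01,-0.3],[0.007,0.043,0]],[1,[0,0,0],[0,0,0]],[1,[0,0,0],[0,0,0]]]'; python3 -c "
from h import *
goal((-52,0,78),0)"
```

```text
clock: 14.03
position: [0.5807, -0.0986, 0.0721]
ee_rot: [0.548, 0.447, -0.529, 0.469]
ft_force: [-6.5, 0.5, -2.6]
grip_width: 0.141
clock 14.0333 pitch 2.36 yawerr -0.04 roll -0.01 grip 0.141
K [-51.9  -0.1  78.1] tip [-65.8  -0.1  75.5] rear [72.2 -0.2 79.2] org [10.2 -0.2 76.6] F head [-6.5 -0.5 -2.6]
shift cm [-0.04  0.03 -0.31] turn [0.0068 0.0406 0.0006]
```

```bash
python3 -m crank '[[1,[0,0,-0.3],[0.007,0.042,0]],[1,[0,0,0],[0,0,0]],[1,[0,0,0],[0,0,0]]]'; python3 -c "
from h import *
goal((-52,0,78),0)"
```

```text
clock: 14.28
position: [0.5816, -0.0987, 0.0696]
ee_rot: [0.539, 0.458, -0.538, 0.458]
ft_force: [-2.9, 0.4, -2.8]
grip_width: 0.142
clock 14.2833 pitch 0.03 yawerr -0.04 roll 0.01 grip 0.142
K [-50.7  -0.1  78.6] tip [-64.7  -0.1  76.6] rear [73.3 -0.2 74.6] org [11.3 -0.1 74.6] F head [-2.9 -0.1 -2.8]
shift cm [-0.13  0.04 -0.06] turn [-0.0001  0.0005  0.0007]
```

```bash
python3 -m crank '[[1,[0,0,-0.15],[0.001,0.008,0]],[1,[0,0,0],[0,0,0]],[1,[0,0,0],[0,0,0]]]'; python3 -c "
from h import *
state()"
```

```text
clock: 14.53
position: [0.5814, -0.0987, 0.0691]
ee_rot: [-0.537, -0.46, 0.541, -0.456]
ft_force: [-9.4, 1.2, 6.4]
grip_width: 0.141
clock 14.5333 pitch -0.45 yawerr -0.05 roll -0.02 grip 0.141
K [-50.8  -0.1  78.7] tip [-64.8  -0.1  76.8] rear [73.2 -0.2 73.7] org [11.2 -0.2 74.2] F head [-9.5 -0.3  6.4]
```

```bash
python3 -m crank '[[1,[-0.05,0,-0.15],[0,0,0]],[1,[0,0,0],[0,0,0]],[1,[0,0,0],[0,0,0]]]'; python3 -c "
from h import *
state()
p=viewer.camera('wrist'); q=viewer.camera('scene')
a=p['frame']; b=cv2.resize(q['frame'][120:250,300:440],(452,420))
cv2.imwrite('pics/m2.png',cv2.resize(np.hstack([a,b])[:,:,::-1],(800,332)))
for n,pp in (('w',p),('s',q)):
  for t in ['nose_nominal','rear_edge','cover']:
    for r in mark_of(t,pp)[:1]: print(n,t,round(r['conf'],2),(Rh.inv().apply(w(pp,r['location'])-Oh)*1000).round(1))
"
```

```text
clock: 14.78
position: [0.5814, -0.0987, 0.0689]
ee_rot: [-0.537, -0.46, 0.54, -0.456]
ft_force: [-13.4, 0.8, 14.8]
grip_width: 0.144
clock 14.7833 pitch -0.36 yawerr -0.04 roll -0.02 grip 0.144
K [-50.8  -0.1  78.4] tip [-64.8  -0.1  76.5] rear [73.2 -0.2 73.6] org [11.2 -0.2 74. ] F head [-13.3  -1.3  14.8]
w cover 0.67 [10.7  3.3 74.1]
s rear_edge 0.89 [70.7  2.7 86.5]
s cover 0.86 [14.4 -0.7 74.7]
```

View pics/m2.png

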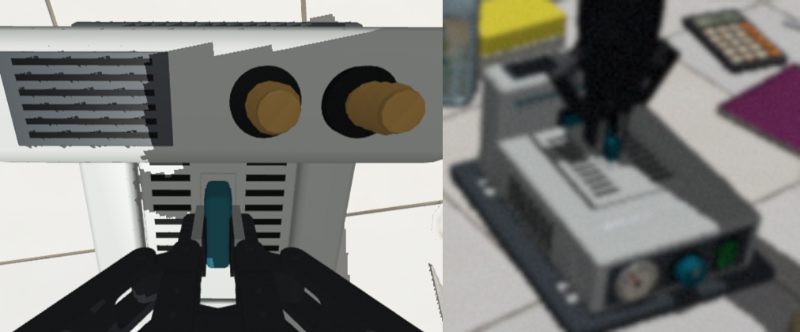

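It looks flush, with a firm stop at z = 74. The −x force could be the tower face or an unsnapped catch, so I'll shift forward 1.5 mm and see if it vanishes.

```bash
python3 -m crank '[[1,[-0.15,0.02,0],[0,0,0]],[1,[0,0,0],[0,0,0]],[1,[0,0,0],[0,0,0]]]'; python3 -c "
from h import *
state()"
```

```text
clock: 15.43
position: [0.5815, -0.0987, 0.069]
ee_rot: [-0.538, -0.459, 0.539, -0.457]
ft_force: [-3.9, 1.0, 8.1]
grip_width: 0.144
clock 15.4333 pitch -0.17 yawerr -0.04 roll -0.01 grip 0.144
K [-50.8  -0.1  78.2] tip [-64.8  -0.1  76.2] rear [73.2 -0.2 73.8] org [11.2 -0.1 74. ] F head [-4.1  0.4  8.1]
```

```bash
python3 -m crank '[[1,[0,0,0.3],[0,0,0]],[1,[0,0,0],[0,0,0]],[1,[0,0,0],[0,0,0]]]'; python3 -c "
from h import *
state()"
```

```text
clock: 15.68
position: [0.5806, -0.0986, 0.0704]
ee_rot: [-0.537, -0.46, 0.54, -0.456]
ft_force: [-0.0, 0.3, -1.2]
grip_width: 0.14
clock 15.6833 pitch -0.38 yawerr -0.03 roll -0.01 grip 0.14
K [-51.6  -0.2  79.9] tip [-65.6  -0.2  78. ] rear [72.3 -0.3 75.1] org [10.3 -0.2 75.5] F head [-0.1  0.3 -1.2]
```

No residual catch force. Small upward tug to see whether the catch holds.

```bash
python3 -m crank '[[1,[0,0,0.2],[0,0,0]],[1,[0,0,0],[0,0,0]],[1,[0,0,0],[0,0,0]]]'; python3 -c "
from h import *
state()"
```

```text
clock: 15.93
position: [0.5801, -0.0986, 0.0709]
ee_rot: [-0.537, -0.461, 0.541, -0.456]
ft_force: [5.3, 0.4, -17.2]
grip_width: 0.141
clock 15.9333 pitch -0.51 yawerr -0.03 roll 0.0 grip 0.141
K [-52.1  -0.2  80.5] tip [-66.1  -0.2  78.6] rear [71.9 -0.3 75.4] org [ 9.9 -0.3 76. ] F head [  5.2   1.2 -17.2]
```

```bash
python3 -m crank '[[1,[0,0,-0.3],[0,0,0]],[1,[0,0,0],[-0.006,-0.035,0]],[1,[0,0,0],[0,0,0]],[1,[0,0,0],[0,0,0]]]'; python3 -c "
from h import *
o,_,_=state();print(Rh.inv().apply(o['torque']))"
```

```text
clock: 16.27
position: [0.581, -0.0986, 0.0699]
ee_rot: [0.545, 0.45, -0.532, 0.466]
ft_force: [3.6, -1.4, -2.7]
grip_width: 0.141
clock 16.2667 pitch 1.63 yawerr -0.03 roll -0.02 grip 0.141
K [-51.6  -0.1  76.8] tip [-65.5  -0.1  74.4] rear [72.5 -0.2 76.4] org [10.5 -0.2 74.6] F head [ 3.7 -0.9 -2.7]
[-0.00060791 -0.12164797 -0.00214397]
```

Restore level, press lightly, release and back off straight up.

```bash
python3 -m crank '[[1,[0,0,-0.1],[0.005,0.028,0]],[1,[0,0,-0.1],[0,0,0]],[1,[0,0,0],[0,0,0]],[0,[0,0,0],[0,0,0]],[0,[0,0,0],[0,0,0]],[0,[0,0,0],[0,0,0]],[0,[0,0,0],[0,0,0]],[0,[0,0,0],[0,0,0]],[0,[0,0,0],[0,0,0]]]'
python3 -m crank '[[0,[0,0,1],[0,0,0]],[0,[0,0,2],[0,0,0]],[0,[-0.5,0,3],[0,0,0]],[0,[-2,0,2],[0,0,0]],[0,[-3,0.5,2],[0,0,0]],[0,[-3,0.5,1],[0,0,0]],[0,[-3,0.5,0],[0,0,0]],[0,[-3,0.5,0],[0,0,0]],[0,[0,0,0],[0,0,0]],[0,[0,0,0],[0,0,0]]]'
python3 - <<'E'
from h import *
p=viewer.camera('wrist'); q=viewer.camera('scene'); np.save('w6.npy',p,allow_pickle=True)
f=lambda h:proj(p,Rh.apply(np.array(h)/1000)+Oh).round(1)
n=f((70,0,85));print('nose px',n)
for t in [(67.5,16,85.5),(67.5,-16,85.5),(72,48,84),(72,-48,84),(-52,48,84),(72,48,95)]:print(t,f(t))
for nm,pp in (('w',p),('s',q)):
  for t in ['rear_edge','cover','grip_rib','nose_nominal','used_filter','beaker','reagent_amber','petri']:
    for r in mark_of(t,pp)[:1]: X=w(pp,r['location']);print(nm,t,round(r['conf'],2),X.round(3),(Rh.inv().apply(X-Oh)*1000).round(1))
a=p['frame']; u,v=n.astype(int); u0=max(0,min(u-85,390));v0=max(0,min(v-60,290))
print(u0,v0)
c=cv2.resize(a[v0:v0+130,u0:u0+170],(785,600)); cv2.imwrite('pics/w6.png',c[:,:,::-1])
E
```

```text
clock: 17.02
position: [0.5803, -0.0986, 0.0671]
ee_rot: [-0.538, -0.459, 0.539, -0.458]
ft_force: [-0.7, -0.8, 0.5]
grip_width: 0.972
clock: 17.85
position: [0.4347, -0.0786, 0.1784]
ee_rot: [-0.539, -0.458, 0.539, -0.458]
ft_force: [-0.6, -0.6, 0.0]
grip_width: 0.998
nose px [268.9 -97.7]
(67.5, 16, 85.5) [243.3 -93.2]
(67.5, -16, 85.5) [294.6 -93.2]
(72, 48, 84) [ 192.  -100.9]
(72, -48, 84) [ 345.8 -100.8]
(-52, 48, 84) [205.6 106.7]
(72, 48, 95) [ 187.7 -111.1]
w cover 0.59 [ 0.569 -0.091  0.077] [ 8.8  5.5 76.8]
s rear_edge 0.85 [ 0.63  -0.103  0.089] [71.1  3.7 89.4]
s cover 0.69 [ 0.573 -0.098  0.078] [14.  -0.9 77.5]
s grip_rib 0.65 [ 0.581 -0.099  0.097] [22.7 -0.2 96.5]
s used_filter 0.62 [ 0.63   0.36  -0.001] [ -2.7 460.3  -0.5]
s beaker 0.89 [ 0.691  0.244 -0.   ] [ 7.56e+01  3.56e+02 -1.00e-01]
s reagent_amber 0.63 [0.733 0.14  0.001] [133.8 259.7   0.8]
s petri 0.97 [ 0.516  0.408 -0.003] [-122.9  489.8   -2.9]
183 0
```

View pics/w6.png

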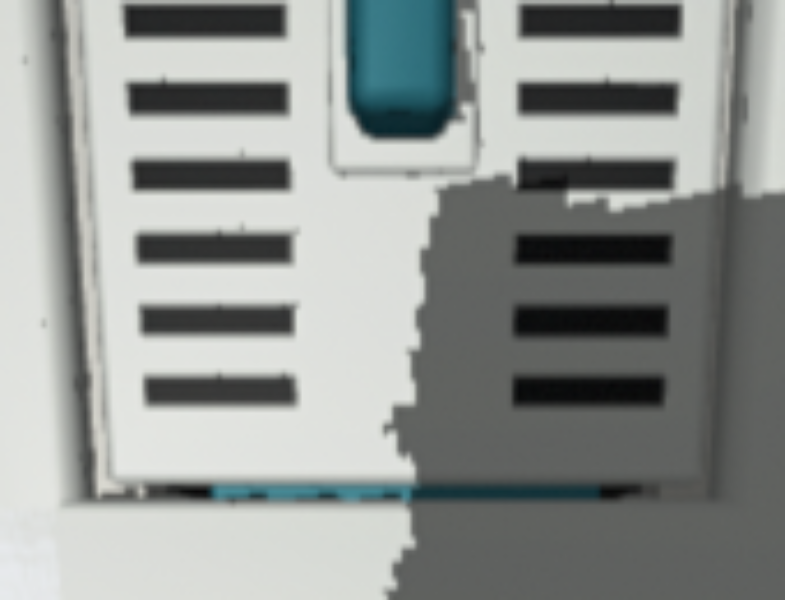

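The front of the cover is hooked: the tongue shows as a thin teal strip under the ledge edge, about (215–600, 492), with an even gap and level sides. That's 12 pictures, so I check the rest by touch and numbers, pressing shut fingers on the rib's rear end first.

```bash
python3 -m crank '[[1,[3,-0.4,0],[0,0,0]],[1,[3,-0.4,0],[0,0,0]],[1,[3,-0.4,0],[0,0,0]],[1,[3,-0.4,0],[0,0,0]],[1,[3,-0.5,-1],[0,0,0]],[1,[0.2,0,-3],[0,0,0]],[1,[0,0,-3],[0,0,0]],[1,[0,0,-1],[0,0,0]],[1,[0,0,0],[0,0,0]],[1,[0,0,0],[0,0,0]]]'
```

```text
clock: 19.58
position: [0.5873, -0.0995, 0.0979]
ee_rot: [-0.538, -0.459, 0.539, -0.458]
ft_force: [-0.1, 0.2, 1.2]
grip_width: -0.006
```

```bash
python3 -m crank '[[1,[0,0,-0.4],[0,0,0]],[1,[0,0,-0.3],[0,0,0]],[1,[0,0,0],[0,0,0]]]'
```

```text
clock: 19.83
position: [0.5876, -0.0997, 0.0909]
ee_rot: [-0.539, -0.458, 0.539, -0.458]
ft_force: [0.1, 0.2, 0.0]
grip_width: 0.001
```

```bash
python3 -m crank '[[1,[0,0,-0.2],[0,0,0]],[1,[0,0,0],[0,0,0]]]'
```

```text
clock: 20.0
position: [0.5874, -0.0996, 0.0884]
ee_rot: [-0.538, -0.458, 0.539, -0.458]
ft_force: [0.2, 0.2, 0.2]
grip_width: -0.004
```

```bash
python3 -m crank '[[1,[0,0,-0.1],[0,0,0]],[1,[0,0,0],[0,0,0]]]'
```

```text
clock: 20.17
position: [0.5875, -0.0996, 0.0884]
ee_rot: [-0.538, -0.458, 0.539, -0.458]
ft_force: [-4.0, 0.3, 9.6]
grip_width: -0.001
```

Contact at TCP z 0.0884 puts the rib top at ≈110 mm, so the cover is at ≈74 mm. One firmer press.

```bash
python3 -m crank '[[1,[0,0,-0.15],[0,0,0]],[1,[0,0,0],[0,0,0]],[1,[0,0,0],[0,0,0]]]'
```

```text
clock: 20.42
position: [0.5876, -0.0996, 0.0883]
ee_rot: [-0.538, -0.458, 0.539, -0.458]
ft_force: [-10.5, 0.6, 20.9]
grip_width: -0.003
```

```bash
python3 -m crank '[[1,[0,0,1.5],[0,0,0]],[1,[0,0,3],[0,0,0]],[1,[0,0,3],[0,0,0]],[1,[-0.6,2.3,0],[-0.0163,-0.1006,0]],[1,[-0.6,2.3,0],[-0.0163,-0.1006,0]],[1,[-0.6,2.3,0],[-0.0163,-0.1006,0]],[1,[-0.6,2.3,0],[-0.0163,-0.1006,0]],[1,[-0.6,2.3,0],[-0.0163,-0.1006,0]],[1,[-0.6,2.3,0],[-0.0163,-0.1006,0]],[1,[0,0,0],[0,0,0]],[1,[0,0,0],[0,0,0]]]'
python3 - <<'E'
from h import *
from collections import Counter
p=viewer.camera('wrist'); np.save('w7.npy',p,allow_pickle=True); old=np.load('w4.npy',allow_pickle=True).item()
for nm,pp in (('before',old),('after',p)):
    f=lambda h:proj(pp,Rh.apply(np.array(h)/1000)+Oh).round(1)
    P=[f(t) for t in [(67.5,16,85.5),(67.5,-16,85.5),(72,0,85.5),(67.5,0,85.5),(73.5,0,95.9),(72,48,84),(72,-48,84)]]
    print(nm,[x.tolist() for x in P])
    hsv=cv2.cvtColor(pp['frame'],cv2.COLOR_RGB2HSV); m=cv2.inRange(hsv,(85,90,40),(105,255,255))
    u,v=P[3].astype(int); u0,v0=u-45,v-25; r=m[v0:v0+45,u0:u0+90]
    n,_,st,ce=cv2.connectedComponentsWithStats(r)
    print([ (s[0]+u0,s[1]+v0,s[2],s[3],s[4]) for s in st[1:] if s[4]>8])
    print(cv2.cvtColor(pp['frame'],cv2.COLOR_RGB2GRAY)[v-16:v+14,u].tolist())
E
```

```text
clock: 21.33
position: [0.5511, 0.036, 0.1605]
ee_rot: [0.649, 0.279, -0.38, 0.597]
ft_force: [1.0, -0.5, 0.7]
grip_width: -0.002
before [[415.1, 154.5], [452.4, 154.4], [433.1, 149.7], [433.8, 154.5], [438.5, 142.5], [376.8, 150.5], [487.7, 150.4]]
[(np.int64(415), np.int64(142), np.int32(44), np.int32(12), np.int32(469))]
[9, 7, 9, 27, 65, 88, 87, 84, 83, 82, 79, 78, 77, 76, 74, 75, 82, 89, 90, 90, 90, 90, 89, 91, 89, 74, 72, 93, 96, 94]
after [[407.7, 151.3], [445.5, 151.4], [425.9, 146.5], [426.6, 151.4], [431.3, 139.2], [369.0, 147.1], [481.3, 147.4]]
[(np.int64(408), np.int64(138), np.int32(43), np.int32(12), np.int32(477)), (np.int64(435), np.int64(166), np.int32(18), np.int32(5), np.int32(54))]
[8, 6, 9, 34, 65, 80, 79, 77, 75, 74, 71, 72, 70, 68, 66, 90, 162, 207, 209, 209, 209, 208, 209, 209, 209, 209, 209, 209, 209, 209]
```

The nose looks the same as before (12 rows, 469 → 477 px), its tip is where "fully out" predicts, and the cover lies directly below it. The arm touches nothing, so I hand in.

```bash
python3 -c "
from h import *
print(manip.hand_in(), telemetry.get_obs()['clock'])"
```

```text
the job is handed in; nothing more can be done
the job is handed in; nothing more can be done
```

The filter cover is refitted and the job was handed in at about 21.4 s. The hand-in gave no verdict, so the result rests on my checks below.

I gripped the cover by its rib, tilted it 35° and hooked the tongue under the ledge by feel. Then I swung the rear edge down past the catch and pressed it home.

**Last checks**
- **Seated height:** pressing the rib's rear end with about 21 N met a firm stop at cover height ≈ 74 mm.
- **Catch:** in the picture its teal nose is the same size as before, at the fully-out position above the cover. A gentle upward tug was held at about 17 N, though the tongue under the ledge may have taken some of that.
- **Front edge:** the tongue lies under the ledge and the cover looks even in the well.
- **Bystanders:** all four were re-located within about 1 cm of their first positions, which is detector scatter.
- **Arm:** clear of everything at hand-in.

**What disagreed or went wrong**
- **Finger ends:** they lie about 21 mm behind the reported tool point, not at it. The first grasp therefore closed above the rib.
- **High force:** while checking that, I ran several pressing moves in one go. The fingers pressed on the rib at up to about 98 N, below the 120 N wrist limit.
- **Cover detectors:** their readings after seating (77–78 mm, rear edge 89 mm) were about 3 mm above the touch result, within their usual error. I trusted the touch result.

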